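# Sweep spilled sugar lumps into the crumb tray

### The arm

A 6-joint arm with a two-finger parallel gripper is mounted at the origin on the work surface. World frame = base frame: x ahead of the robot, y to its left, z up, the work surface at z = 0. Lengths are in mm, angles in rad, forces in N, time in s.
With the tool pointing down it reaches from about 350 to 775 mm from the base axis. Payload 7.3 kg.
Tool frame: the origin (TCP) lies midway between the tips of the shut fingers; the grasp point (between the pads) lies 19 mm behind it; x points along the fingers, y is the direction in which the jaws open and shut, and the axes are right-handed (so a half turn about x gives the same grasp; the last joint's range is limited). The gripper opens to 92 mm and grips with 3 to 60 N. Pads are 19 mm wide; open, the fingers measure 130 mm over their backs; the gripper's body (75 mm by 190 mm) begins 47 mm behind the grasp point.
Start: joints at [1.166, 0.342, 1.524, -0, 1.275, -0.146], TCP at [134.343, 507.542, 201.741] pointing down, gripper open.
Joint ranges: [-2.53, 2.53], [-0.77, 2.02], [0.04, 2.7], [-1, 4.14], [0.28, 2.66], [-3.11, 3.11]. Speed limits (rad/s): [2.57, 2.57, 3.14, 3.14, 3.14, 3.14].

### API

Orientations are given as [roll, pitch, yaw] about the fixed x, y, z axes, in that order (R = Rz(yaw) Ry(pitch) Rx(roll)).
In Python, from plant import bot gives the robot as it stands. The module is installed in compiled form; this text tells all that it offers.
- The arm moves only by the shell command python3 -m handwheel 'ROWS' [OPENING]. ROWS is JSON, a list that holds one entry, the list of rows, each a list of 4 numbers: the shift along the tool's x, y, z in cm, then the turn about the tool's x in rad. A call has 1 to 8 rows; each row shifts and turns the commanded pose from where the row before left it, along the tool's axes as they then stand; what a row does not reach is not made up. A row lasts 1/12 s, in which the tool goes at most 41.7 mm and 7.16 degrees, less where a joint would pass 70% of its speed; a pose out of reach is approached as far as the arm can. A call is refused whole if a number of a shift passes 4.17 or a number of a turn 0.125, either way. A call with a gripper value outside its range is refused whole. OPENING is the opening, from 0 (shut) to 1 (fully open), set as the call begins (- or left out, the last holds). The fingers move at their own pace and stop on an object; the grip force is fixed at half the most. Time passes only in rows, so rows that do not move let the fingers close. It gives the time, the measured TCP pose, the force and the opening at its end, in the units of the state.
- bot.get_obs(): the state, without advancing time (a new reading comes with each control period).
- bot.capture(name): name is "side" or "top"; returns (picture, depth): 480x640x3 uint8, red, green, blue; 480x640 float32, mm along the optical axis (not along the pixel's ray), 0 where there is no reading.
- bot.camera_model(name): a dict with "fx", "fy", "cx", "cy" (pixels), "position" and "rotation" of the camera in the world. Camera axes: x right, y down, z forward; pixel columns grow to the right and rows downward; lengths in mm; the calibration is good to about 2 mm. A picture is of the moment at which its call begins. camera_model takes no time and is no camera call.
- bot.close_job(): hands the job in, once; it reports no verdict.
Trained networks look in the newest picture that a camera, given by its name, has taken for a name from the list of things; names that differ only in an ending like _2 or _b are one class to them, and where a whole thing is asked for, a point or a joint stands for the part that bears it (a point fixed in the world has none). Each returns a list of dicts, best first, with "conf" (0 to 1); they miss things now and then, are a little off and sometimes report something else, mostly with a low value. They report only what shows in the picture. A call takes as long as a camera call. They do not tell look-alikes from the thing itself.
- bot.find_in(camera, label): "bbox" ([left, top, width, height] in pixels, round what is visible of it).
- bot.spot_point(camera, label): "point" ([column, row] in pixels: a listed point, or the origin of a listed thing).
The state is a dict: "time": time; "joint_positions": joint angles; "dq": joint speeds; "tau": joint torques, N m; "tool_pos": TCP position; "tcp_rot": TCP orientation; "contact_force": force on the tool from outside, world axes, zero at the start; "moment": the same for the moment, N m; "grip_width": finger opening in mm.
Only numpy, scipy, OpenCV 4.12 (cv2) and the standard library are available. Lean on these libraries where they do the work, as an engineer would, in place of code of your own. Each camera call takes 0.05 s, during which the arm holds its last target.

### The job

Sweep the three brown sugar lumps lying loose on the hallway console through the open side of the low metal crumb tray, pushing them along the surface with the fingers until each lies wholly inside the tray. Do not pinch, press down on or lift any lump. Leave the cup that stands among them, and the turntable with everything on it, as they are.

Things in the scene. Friction and masses are not known exactly. Their poses are not given: they have to be found in the camera images.
- lump1_mid (a point): brown sugar lump, a block 26 x 20 x 18 mm high, about 12 g, lying flat on the console at any yaw; this point is its centre, 9 mm above the console at the start; x along its 26 mm side, z up. The three lumps are alike. It slides freely on the console and crumbles if squeezed or pinned down.
- lump2_mid (a point): brown sugar lump, a block 26 x 20 x 18 mm high, about 12 g, lying flat on the console at any yaw; this point is its centre, 9 mm above the console at the start; x along its 26 mm side, z up. The three lumps are alike. It slides freely on the console and crumbles if squeezed or pinned down.
- lump3_mid (a point): brown sugar lump, a block 26 x 20 x 18 mm high, about 12 g, lying flat on the console at any yaw; this point is its centre, 9 mm above the console at the start; x along its 26 mm side, z up. The three lumps are alike. It slides freely on the console and crumbles if squeezed or pinned down.
- tray: low aluminium crumb tray fixed to the console, 120 (x) x 306 (y) mm; walls 22 high, 5 thick at its +x side and both y ends; its -x side, facing the robot, is open. Thin floor flush with the console, no step. Origin: centre of the footprint, console height; mouth edge at x = -60 mm. Lumps and cup start 40-90 mm out from the mouth, some 75 mm apart in tray y, each with a clear path along tray +x.
- cup: patterned white and blue porcelain cup without handle, 52 mm high, 38 mm wide at the foot and 56 mm at the rim, standing loose and upright on the console in line with the lumps; origin at the centre of its foot. Not to be moved.
- turntable_mid (a point): centre of the top of the round wooden turntable, diameter 250 mm, top 20 mm above the console; it stands beside the tray and turns easily. Not to be turned.
- turntable (a joint): angle of the turntable, rad, 0 at the start, positive anticlockwise from above
- cup_two: second cup, same as the first, standing on the turntable; origin at the centre of its foot
- cezve: small stainless cezve (coffee pot) on the turntable, 70 mm wide, 62 mm high, a straight dark handle rising from the rim to 115 mm out along its own +x and 85 mm high; origin at the centre of its underside
- sugar_box: closed copper-tone sugar box on the turntable, 83 x 58 x 49 mm with a small brass knob to 59 mm; origin at the centre of its underside
There are look-alikes about, which are no part of the job. What is shaped like the part that bears lump2_mid but turquoise or white is not meant.

How it is judged:
By the outcome, as a careful person would: the job done as asked, in the order asked, and still so for the second after the job is handed in, with the robot touching nothing.
It also fails if it takes over 64 s, if anything falls off the work surface, if the arm or the gripper's body presses on something with over 40 N, if the wrist force passes 120 N, or if a joint passes its speed limit or range.

## Working session

There is one attempt and no reset: what is moved stays moved. The work goes in short steps, Python scripts to look and compute and a shell command to move; the robot and the scene stay as the last step left them, time stands still between calls to the robot, and variables do not carry over. Pictures are saved under pics/ and viewed, and the job is handed in when it is done.

```bash
mkdir -p pics
python3 - <<'E'
from plant import bot
import cv2,json
o=bot.get_obs(); print({k:(o[k]) for k in('time','tool_pos','tcp_rot','grip_width','contact_force')})
for c in('top','side'):
    p,d=bot.capture(c); cv2.imwrite(f'pics/{c}0.png',p[:,:,::-1]); m=bot.camera_model(c); print(c,m)
    for l in('lump1_mid','tray','cup','turntable_mid','cezve','sugar_box'):
        print(l,[(round(r['conf'],2),[round(v) for v in r['point']]) for r in bot.spot_point(c,l)])
E
```

```text
{'time': 0.0, 'tool_pos': array([134.14998193, 507.12088725, 201.06275325]), 'tcp_rot': array([-1.7261514 ,  1.56929207, -1.98494702]), 'grip_width': 92.12313149863165, 'contact_force': array([ 0.06582478, -0.46752658, -0.38576671])}
top {'fx': 617.1822339733725, 'fy': 617.1822339733725, 'cx': 320.9802726201328, 'cy': 237.1396348905305, 'position': array([ 446.48740152,  -33.49290258, 1232.91441428]), 'rotation': array([-3.06599308,  0.02089739, -1.57591904])}
lump1_mid [(0.71, [342, 246])]
tray [(0.73, [407, 194])]
cup [(0.82, [460, 272])]
turntable_mid [(0.85, [232, 182]), (0.44, [270, 183])]
cezve []
sugar_box [(0.67, [217, 220]), (0.3, [422, 254])]
side {'fx': 515.6199931225889, 'fy': 515.6199931225889, 'cx': 315.0616946487853, 'cy': 242.15266880787004, 'position': array([ 533.34073979, -537.78504738,  735.84205827]), 'rotation': array([-2.48249872,  0.00771277, -0.06452406])}
lump1_mid [(0.76, [293, 277])]
tray [(0.82, [363, 344]), (0.18, [319, 171])]
cup [(0.6, [262, 412])]
turntable_mid [(0.97, [354, 177])]
cezve [(0.83, [378, 161]), (0.33, [364, 344])]
sugar_box [(0.76, [317, 171])]
```

View pics/top0.png

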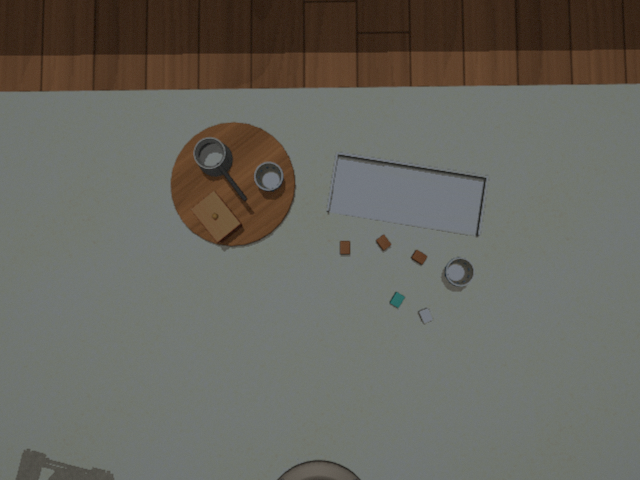

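View pics/side0.png

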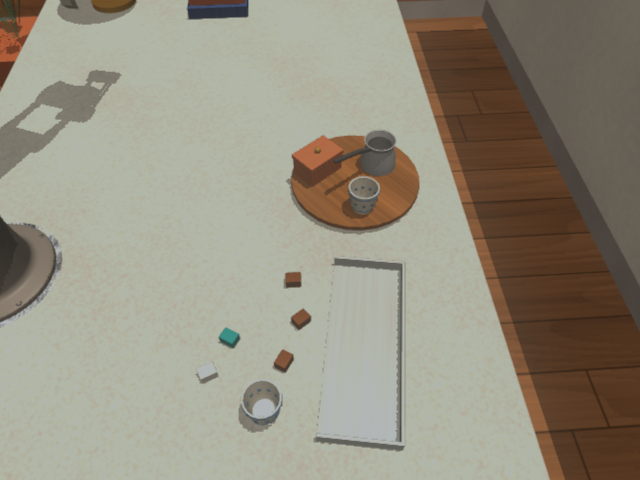

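The top view shows brown lumps at (345,247), (383,242) and (419,257), with the cup at (458,272). The turquoise block at (397,299) and the white one at (426,315) are the look-alikes. I'll compute poses and look at an enlarged crop.

```bash
cat > h.py <<'E'
import numpy as np,cv2
from scipy.spatial.transform import Rotation as R
from plant import bot
def ray(c,px,z):
    m=bot.camera_model(c); Rm=R.from_euler('xyz',m['rotation']).as_matrix()
    px=np.atleast_2d(np.array(px,float))
    d=np.c_[(px[:,0]-m['cx'])/m['fx'],(px[:,1]-m['cy'])/m['fy'],np.ones(len(px))]@Rm.T
    p=m['position']; return p+d*((z-p[2])/d[:,2])[:,None]
def lumps(c,p):
    hsv=cv2.cvtColor(p,cv2.COLOR_RGB2HSV)
    m=((hsv[...,0]<14)&(hsv[...,1]>130)&(hsv[...,2]>50)).astype(np.uint8)
    n,l,s,ce=cv2.connectedComponentsWithStats(m)
    out=[]
    for i in range(1,n):
        if 40<s[i,4]<400 and s[i,2]<30 and s[i,3]<30:
            ys,xs=np.where(l==i); w=ray(c,np.c_[xs,ys],18 if c=='top' else 13)[:,:2].astype(np.float32)
            out.append((ce[i].round(),s[i,4],cv2.minAreaRect(w)))
    return out
E
python3 - <<'E'
from h import *
for c in('top','side'):
    p=cv2.imread(f'pics/{c}0.png')[:,:,::-1].copy()
    for o in lumps(c,p): print(c,o)
print('tray top corners z22',ray('top',[(338,157),(486,179),(478,236),(329,213)],22).round())
print('tray z0 mouth',ray('top',[(478,236),(329,213)],0).round())
print('cup top rim',ray('top',[(459,271)],52).round(), 'side foot',ray('side',[(262,412)],0).round())
print('side mouth z0', ray('side',[(334,264),(318,439)],0).round(),'tt',ray('side',[(354,177)],20).round(),ray('top',[(233,184)],20).round())
print('looks',ray('top',[(397,299),(426,315)],18).round())
p=cv2.imread('pics/top0.png'); cv2.imwrite('pics/crop0.png',cv2.resize(p[140:330,310:500],None,fx=3.1,fy=3.1,interpolation=cv2.INTER_CUBIC))
o=bot.get_obs(); print(R.from_euler('xyz',o['tcp_rot']).as_matrix().round(3))
E
```

```text
top (array([201., 135.]), np.int32(42), ((745.3531494140625, 232.52700805664062), (11.007853507995605, 26.004438400268555), 26.463754653930664))
top (array([281., 156.]), np.int32(73), ((699.0424194335938, 72.86648559570312), (30.082969665527344, 24.907978057861328), 12.319999694824219))
top (array([288., 171.]), np.int32(69), ((672.0302734375, 57.66449737548828), (36.191898345947266, 18.35971450805664), 13.787856101989746))
top (array([248., 184.]), np.int32(122), ((648.338623046875, 132.82884216308594), (29.936477661132812, 42.44371032714844), 45.08729553222656))
top (array([383., 242.]), np.int32(108), ((527.5970458984375, -130.451416015625), (22.796527862548828, 18.607200622558594), 36.465911865234375))
top (array([345., 247.]), np.int32(105), ((518.8556518554688, -55.81719970703125), (15.762835502624512, 23.69101905822754), 89.56616973876953))
top (array([419., 257.]), np.int32(117), ((498.7320556640625, -200.17279052734375), (24.333078384399414, 18.599197387695312), 55.700469970703125))
side (array([458., 131.]), np.int32(129), ((884.9985961914062, 306.6121826171875), (75.14905
[... 239 characters left out ...]
(530.6651000976562, -126.95201873779297), (22.568498611450195, 17.10072135925293), 36.81560134887695))
side (array([283., 359.]), np.int32(167), ((501.35858154296875, -197.37855529785156), (23.183563232421875, 17.412918090820312), 58.096351623535156))
tray top corners z22 [[ 698.  -43.   22.]
 [ 651. -335.   22.]
 [ 539. -316.   22.]
 [ 586.  -25.   22.]]
tray z0 mouth [[ 540. -321.    0.]
 [ 589.  -25.    0.]]
cup top rim [[ 470. -272.   52.]] side foot [[ 468. -272.    0.]]
side mouth z0 [[ 594.  -19.    0.]
 [ 546. -315.    0.]] tt [[649. 171.  20.]] [[646. 166.  20.]]
looks [[ 416. -157.   18.]
 [ 385. -213.   18.]]
[[ 0.     0.256  0.967]
 [ 0.     0.967 -0.256]
 [-1.     0.     0.   ]]
```

View pics/crop0.png

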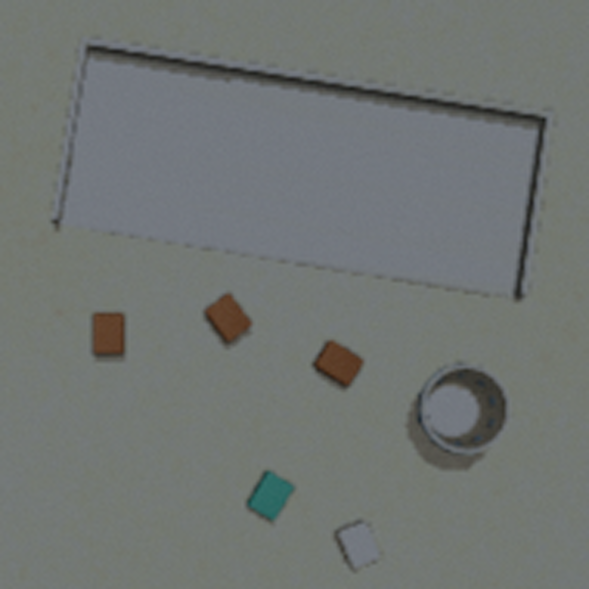

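The enlarged crop confirms the three brown blocks at full-frame pixels (345,247), (383,242) and (419,257). Turquoise (397,299) and white (426,315) don't match the description. In the tray-mouth frame (x inward, y along the mouth), the lumps are at about (-65,108), (-44,34) and (-61,-40), and the cup is at (-80,-117). I'll use shut fingers as a 38 mm pusher, turned square to the tray, one lump at a time.

```bash
python3 -m handwheel '[[[0,0,0,-0.095],[0.5,-2.7,2.35,0],[0.5,-2.7,2.35,0],[0.5,-2.7,2.35,0],[0.5,-2.7,2.35,0],[0.5,-2.7,2.35,0],[0.5,-2.7,2.35,0],[0.5,-2.7,2.35,0]]]' 0
python3 -m handwheel '[[[0.5,-2.7,2.35,0],[0.5,-2.7,2.35,0],[0.5,-2.7,2.35,0],[0.5,-2.7,2.35,0],[0.5,-2.7,2.35,0],[0.5,-2.7,2.35,0],[0.5,-2.7,2.35,0],[0,0,0,0]]]'
cat >> h.py <<'E'
M=np.array([567.,-170]);yaw=-0.164
X=np.array([np.cos(yaw),np.sin(yaw)]);Y=np.array([-X[1],X[0]])
def tf(p): d=np.array(p)[:2]-M; return np.array([d@X,d@Y]).round(1)
def st():
    o=bot.get_obs(); Rm=R.from_euler('xyz',o['tcp_rot']).as_matrix()
    print('t',o['time'],'tray xy',tf(o['tool_pos']),'z',o['tool_pos'][2].round(1),'toolz yaw',np.arctan2(Rm[1,2],Rm[0,2]).round(3),'tilt',Rm[2,0].round(4),'F',o['contact_force'].round(1),'w',round(o['grip_width'],1))
E
python3 -c "from h import *;st()"
```

```text
time: 1.37
tool_pos: [266.4, 292.8, 166.7]
tcp_rot: [0.778, 1.57, 0.614]
contact_force: [0.9, -0.2, 0.2]
grip_width: 43.1
time: 2.03
tool_pos: [400.4, 76.5, 131.4]
tcp_rot: [-0.471, 1.568, -0.64]
contact_force: [-0.4, 0.0, 0.4]
grip_width: 0.0
t 2.0333 tray xy [-204.6  216. ] z 131.4 toolz yaw -0.169 tilt -1.0 F [-0.4  0.   0.4] w 0.0
```

```bash
python3 -m handwheel '[[[0.5,-2.7,2.25,0],[0.5,-2.7,2.25,0],[0.5,-2.7,2.25,0],[0.5,-2.7,2.25,0],[0,0,0,0],[3,0,0,0],[3,0,0,0],[0,0,0,0]]]'
python3 - <<'E'
from h import *
st()
for c in('top','side'):
    p,d=bot.capture(c); cv2.imwrite(f'pics/{c}1.png',p[:,:,::-1])
cv2.imwrite('pics/crop1.png',cv2.resize(p[220:460,180:440],None,fx=2.5,fy=2.5)[:,:,::-1])
E
```

```text
time: 2.7
tool_pos: [464.9, -39.1, 47.8]
tcp_rot: [3.034, 1.562, 2.87]
contact_force: [-1.5, 0.1, -0.0]
grip_width: 0.9
t 2.7 tray xy [-122.1  112.5] z 47.8 toolz yaw -0.164 tilt -1.0 F [-1.5  0.1 -0. ] w 0.9
```

View pics/crop1.png

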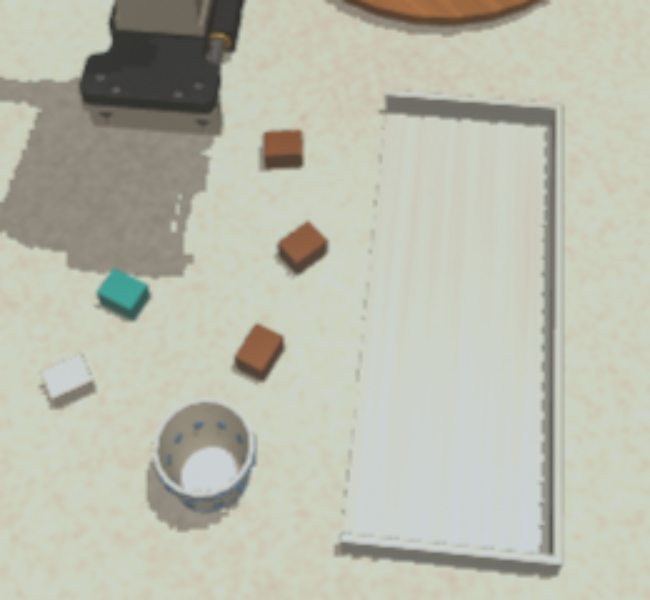

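View pics/top1.png

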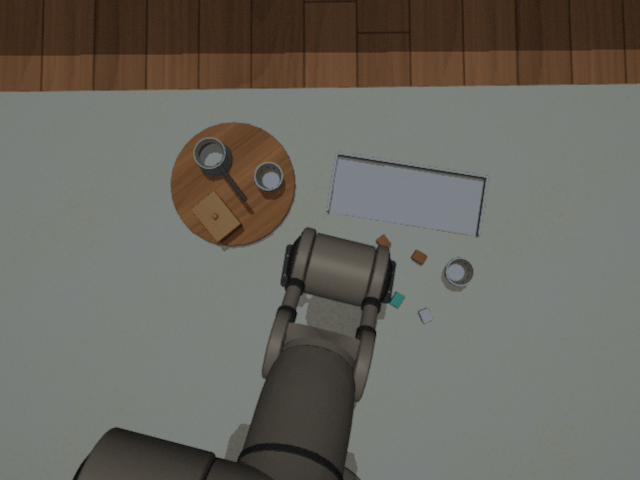

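The side crop shows the gripper at (150,70), behind and clear of the first lump at (283,148). Nothing has moved. I'll descend next and push lump 1.

```bash
python3 -m handwheel '[[[2,-0.4,0,0],[1.5,0,0,0],[0.6,0,0,0],[0,0,0,0],[0,0,1,0],[0,0,1,0],[0,0,0.5,0],[0,0,0.5,0]]]'
python3 -c "
from h import *
st();p,d=bot.capture('side');cv2.imwrite('pics/s2.png',cv2.resize(p[220:460,180:440],None,fx=2.5,fy=2.5)[:,:,::-1])"
```

```text
time: 3.47
tool_pos: [498.7, -49.1, 12.1]
tcp_rot: [-0.048, 1.569, -0.211]
contact_force: [0.4, 0.6, 0.4]
grip_width: 0.8
t 3.4667 tray xy [-87.1 108.1] z 12.1 toolz yaw -0.163 tilt -1.0 F [0.4 0.6 0.4] w 0.8
```

View pics/s2.png

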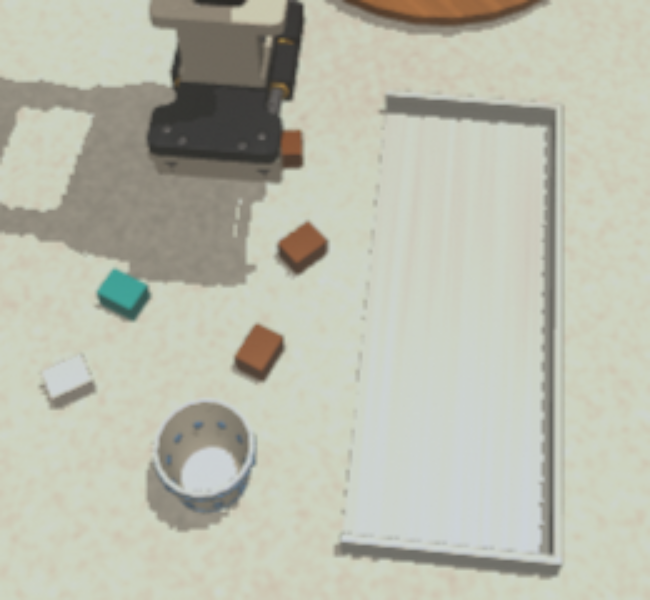

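Lump 1 is partly hidden at (292,148), and the fingertips are at z=12, higher than I want. I'll back off a little and lower them.

```bash
python3 -m handwheel '[[[0,0,-1,0],[0,0,0,0],[0.6,0,0,0],[0,0,0,0]]]';python3 -c "
from h import *
st()"
```

```text
time: 3.85
tool_pos: [487.4, -47.4, 4.2]
tcp_rot: [2.881, 1.57, 2.717]
contact_force: [-0.3, 0.1, 0.9]
grip_width: 0.3
t 3.85 tray xy [-98.6 107.9] z 4.2 toolz yaw -0.164 tilt -1.0 F [-0.3  0.1  0.9] w 0.3
```

```bash
python3 -m handwheel '[[[0,0,0.5,0],[0,0,0.5,0],[0,0,0.5,0],[0,0,0.5,0],[0,0,0.5,0],[0,0,0.5,0],[0,0,0.5,0],[0,0,0.5,0]]]'
python3 -m handwheel '[[[0,0,0.5,0],[0,0,0.5,0],[0,0,0.5,0],[0,0,0.5,0],[0,0,0.5,0],[0,0,0.5,0],[0,0,0.5,0],[0,0,0.5,0]]]'
python3 -c "
from h import *
st();p,d=bot.capture('side');cv2.imwrite('pics/s3.png',cv2.resize(p[220:460,180:440],None,fx=2.5,fy=2.5)[:,:,::-1])"
```

```text
time: 4.52
tool_pos: [527.6, -54.1, 4.7]
tcp_rot: [1.07, 1.571, 0.906]
contact_force: [0.1, -0.2, 0.5]
grip_width: 0.5
time: 5.18
tool_pos: [567.0, -60.6, 4.7]
tcp_rot: [1.809, 1.571, 1.646]
contact_force: [1.2, -0.6, 0.7]
grip_width: 0.3
t 5.1833 tray xy [-17.9 107.9] z 4.7 toolz yaw -0.164 tilt -1.0 F [ 1.2 -0.6  0.7] w 0.3
```

View pics/s3.png

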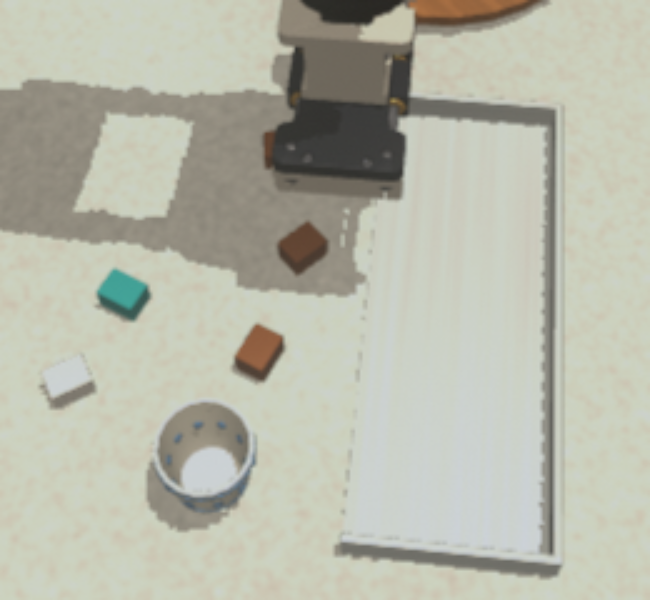

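The lump still shows at (269,148), where it started, though the tool should have passed there. I'll check the geometry before moving further.

```bash
cat >> h.py <<'E'
def proj(c,P):
    m=bot.camera_model(c); Rm=R.from_euler('xyz',m['rotation']).as_matrix()
    q=(np.atleast_2d(P)-m['position'])@Rm
    return np.c_[q[:,0]/q[:,2]*m['fx']+m['cx'],q[:,1]/q[:,2]*m['fy']+m['cy']].round()
E
python3 - <<'E'
from h import *
o=bot.get_obs();P=o['tool_pos'];Rm=R.from_euler('xyz',o['tcp_rot']).as_matrix();print(P,Rm.round(2))
for n,t in (('tcp',[0,0,0]),('body front bottom',[-66,-95,37]),('body fb2',[-66,-95,-37]),('back',[-66,95,37]),('back',[-66,95,-37])): 
  q=P+Rm@np.array(t,float); s=proj('side',q)[0]; print(n,q.round(),s,'crop',(s-[180,220])*2.5, proj('top',q))
p,d=bot.capture('side')
cv2.imwrite('pics/s4.png',cv2.resize(p[180:340,220:420],None,fx=4,fy=3.75*4/3.75,interpolation=cv2.INTER_CUBIC)[:600,:800,::-1])
for y,x in((285,305),(290,320),(280,288),(300,330)): print(x,y,d[y,x])
E
```

```text
[568.03811709 -60.85209173   4.83405846] [[ 0.    0.16  0.99]
 [-0.    0.99 -0.16]
 [-1.    0.    0.  ]]
tcp [568. -61.   5.] [321. 283.] crop [352.5 157.5] [[347. 223.]]
body front bottom [ 589. -161.   71.] [340. 315.] crop [400.  237.5] [[401. 208.]]
body fb2 [ 516. -149.   71.] [290. 311.] crop [275.  227.5] [[395. 247.]]
back [620.  27.  71.] [348. 217.] crop [420.   -7.5] [[302. 193.]]
back [547.  39.  71.] [304. 214.] crop [310. -15.] [[295. 231.]]
305 285 709.47754
320 290 710.9629
288 280 860.6606
330 300 854.5939
```

Run:
```python
import cv2
p=cv2.imread('pics/s4.png');print(p.shape)
```

```text
(600, 800, 3)
```

View pics/s4.png

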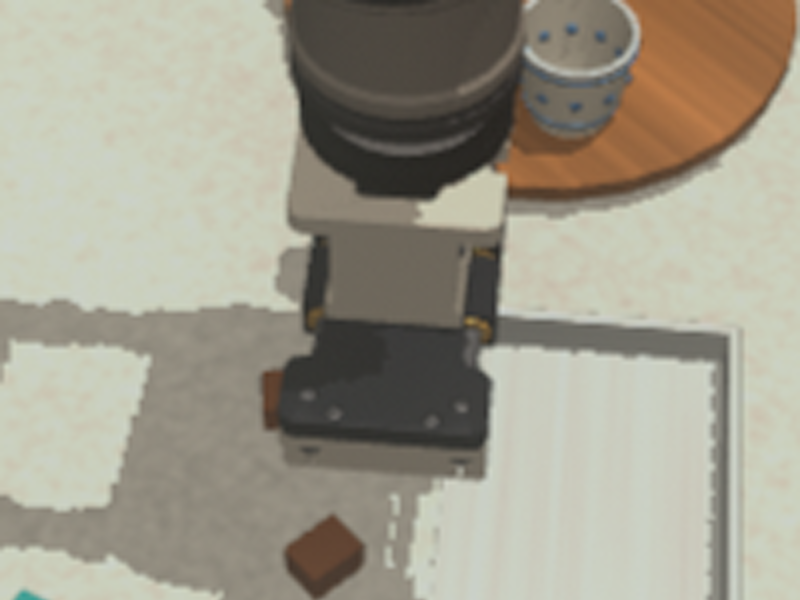

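Run:
```python
from h import *
p,d=bot.capture('side')
cv2.imwrite('pics/full5.png',p[:,:,::-1])
m=bot.camera_model('side'); Rm=R.from_euler('xyz',m['rotation']).as_matrix()
v,u=np.mgrid[0:480,0:640]
W=np.dstack([(u-m['cx'])/m['fx']*d,(v-m['cy'])/m['fy']*d,d])@Rm.T+m['position']
np.save('W.npy',W)
for a,b in((288,280),(287,275),(295,285),(305,285),(320,290),(335,285),(300,297),(330,297),(316,250),(341,263),(300,258),(290,318),(300,317)): print(a,b,W[b,a].round(),tf(W[b,a]),p[b,a])
sel=(W[...,2]>15)&(W[...,2]<250)&(abs(W[...,0]-568)<90)&(abs(W[...,1]+61)<110)&(d>0)
q=W[sel]; 
for lo in range(10,150,10):
    k=q[(q[:,2]>=lo)&(q[:,2]<lo+10)]
    if len(k): t=np.array([tf(x) for x in k]); print(lo,len(k),t.min(0),t.max(0))
```

```text
288 280 [514. -60.  20.] [-70.6  99.5] [90 66 49]
287 275 [512. -49.  18.] [-73.9 110.9] [95 67 48]
295 285 [ 526. -148.  138.] [-43.9  15.2] [63 63 61]
305 285 [ 540. -148.  137.] [-30.2  16.8] [63 62 62]
320 290 [ 560. -155.  133.] [-9.1 13.7] [54 54 50]
335 285 [ 581. -151.  137.] [11.  20.9] [67 66 65]
300 297 [532. -82.  -1.] [-49.   81.1] [140 135 121]
330 297 [ 575. -148.  101.] [ 4.4 23.3] [111 105  94]
316 250 [ 558. -109.  163.] [-19.   59.1] [110 103  92]
341 263 [596. -97. 112.] [16.3 76.6] [95 78 52]
300 258 [535. -88. 118.] [-44.7  76.1] [93 82 65]
290 318 [ 514. -120.   -1.] [-60.6  40.3] [133 125 112]
300 317 [ 530. -131.   20.] [-42.6  32.2] [97 69 50]
10 305 [-75.9  17.5] [ 65.4 230.7]
20 112 [-73.9  23. ] [ 66.9 229.7]
90 76 [-52.2  20.5] [ 20.4 188.8]
100 199 [-52.1  20.9] [ 20.4 189.6]
110 287 [-52.4  16.5] [ 20.1 158.4]
120 204 [-53.   13.9] [ 20.1 135.6]
130 1358 [-53.   12.5] [20.4 95.9]
140 253 [-49.4  13.8] [20.4 85.3]
```

View pics/full5.png

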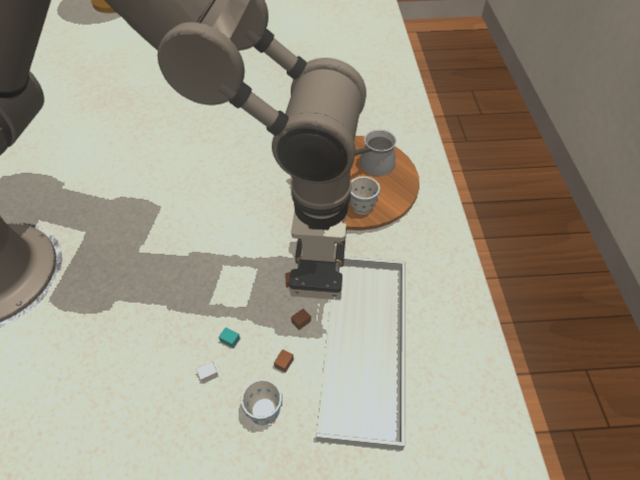

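The pose of the body matches, and lump 1 really is unmoved at tray x -72. The body's underside reads about 20 mm higher than expected. I'll lift, turn a quarter and look at the fingertips directly.

```bash
python3 -m handwheel '[[[-2,0,0,0],[-2,0,0,0],[-2,0,0,0.1],[0,0,0,0.12],[0,0,0,0.12],[0,0,0,0.12],[0,0,0,0.12],[0,0,0,0.12]]]'
python3 -m handwheel '[[[0,0,0,0.12],[0,0,0,0.12],[0,0,0,0.12],[0,0,0,0.12],[0,0,0,0.12],[0,0,0,0.12],[0,0,0,0.12],[0,0,0,0]]]'
python3 - <<'E'
from h import *
st()
P=bot.get_obs()['tool_pos']
p,d=bot.capture('side')
print(proj('side',P), bot.get_obs()['joint_positions'].round(2))
cv2.imwrite('pics/s6.png',cv2.resize(p[150:350,200:460],None,fx=3,fy=3,interpolation=cv2.INTER_CUBIC)[:,:,::-1])
m=bot.camera_model('side'); Rm=R.from_euler('xyz',m['rotation']).as_matrix()
v,u=np.mgrid[0:480,0:640]
W=np.dstack([(u-m['cx'])/m['fx']*d,(v-m['cy'])/m['fy']*d,d])@Rm.T+m['position']
sel=(W[...,2]>30)&(W[...,2]<250)&(abs(W[...,0]-P[0])<110)&(abs(W[...,1]-P[1])<110)&(d>0)
q=W[sel]
for lo in range(30,220,10):
    k=q[(q[:,2]>=lo)&(q[:,2]<lo+10)]
    if len(k): t=np.array([tf(x) for x in k]); print(lo,len(k),t.min(0),t.max(0))
E
```

```text
time: 6.0
tool_pos: [566.1, -60.4, 64.7]
tcp_rot: [-2.675, 1.57, 2.738]
contact_force: [-0.4, 1.2, 0.1]
grip_width: 0.4
time: 6.67
tool_pos: [566.2, -60.4, 64.7]
tcp_rot: [-1.939, 1.57, 2.636]
contact_force: [-0.1, 0.5, 0.1]
grip_width: 0.3
t 6.6667 tray xy [-18.7 108. ] z 64.7 toolz yaw -1.708 tilt -1.0 F [-0.1  0.5  0.1] w 0.3
[[320. 263.]] [-0.24  0.56  1.58  0.    1.   -0.11]
80 1 [-17.5 103.1] [-17.5 103.1]
90 47 [-32.6  96.6] [ -4.8 102.7]
100 83 [-34.   96.5] [ -0.3 102.8]
110 94 [-33.8  96.5] [ -0.3 103.5]
120 80 [-35.3  96.6] [  1.  103.3]
130 14 [-20.2  97.3] [-17.4 117.1]
140 4 [-20.1 113.7] [-20.  114.5]
150 25 [-102.8   70.3] [69.8 79.7]
160 324 [-102.8   68. ] [ 70.2 135.4]
170 990 [-106.6   69.7] [ 73.2 140.3]
180 403 [-109.9   69.2] [ 77.6 130.8]
190 2835 [-112.8   68.5] [ 78.2 147.3]
200 405 [-110.8   68.9] [ 76.2 143.5]
210 236 [-66.3  83.6] [ 0.1 93.7]
```

View pics/s6.png

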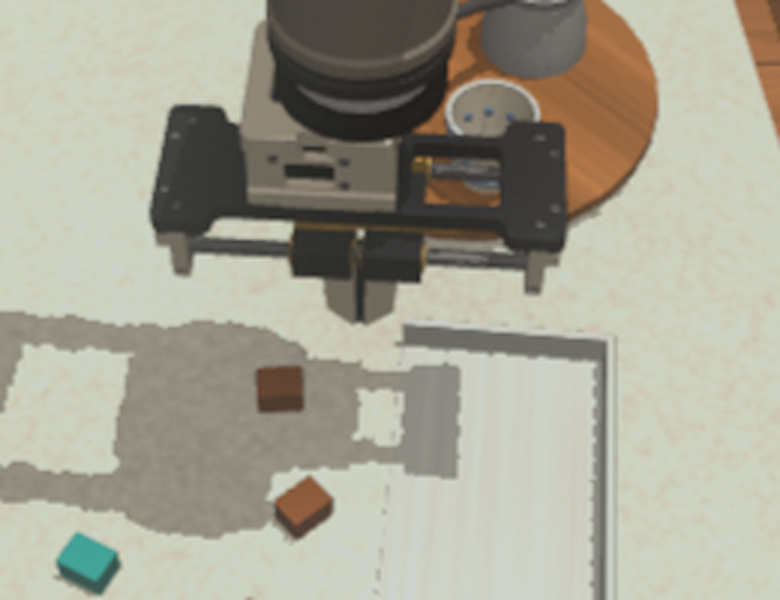

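The fingertips show at crop (360,323), full-frame about (320,258). Depth puts the lowest visible tip at z≈88 while the state says 64.7, so the true tips sit roughly 20 mm above the reported TCP. That means they passed over the lump without touching it. I'll lower in this clear spot and measure the offset.

```bash
python3 -m handwheel '[[[2,0,0,0],[2,0,0,0],[1,0,0,0],[0,0,0,0],[0,0,0,0]]]'
cat >> h.py <<'E'
def cloud(c):
    p,d=bot.capture(c); m=bot.camera_model(c); Rm=R.from_euler('xyz',m['rotation']).as_matrix()
    v,u=np.mgrid[0:480,0:640]
    return p,d,np.dstack([(u-m['cx'])/m['fx']*d,(v-m['cy'])/m['fy']*d,d])@Rm.T+m['position']
E
cat > tip.py <<'E'
from h import *
import sys
st()
P=bot.get_obs()['tool_pos']
p,d,W=cloud('side')
print(proj('side',P))
cv2.imwrite(sys.argv[1],cv2.resize(p[200:360,220:420],None,fx=4,fy=3.75,interpolation=cv2.INTER_CUBIC)[:,:,::-1])
s=proj('side',P)[0].astype(int)
for r in range(s[1]-16,s[1]+12): print(r,W[r,s[0]-3].round(),W[r,s[0]+4].round(),p[r,s[0]+4])
E
python3 tip.py pics/s7.png
```

```text
time: 7.13
tool_pos: [566.3, -60.5, 14.6]
tcp_rot: [-1.758, 1.57, 2.823]
contact_force: [-0.3, 0.2, 0.9]
grip_width: 0.5
t 7.1333 tray xy [-18.6 107.9] z 14.6 toolz yaw -1.702 tilt -1.0 F [-0.3  0.2  0.9] w 0.5
[[320. 280.]]
264 [561. -70.  76.] [570. -98. 113.] [81 77 69]
265 [562. -68.  70.] [572. -71.  73.] [111 104  92]
266 [562. -70.  69.] [573. -71.  69.] [112 105  93]
267 [562. -69.  65.] [572. -71.  68.] [112 104  93]
268 [561. -71.  65.] [572. -71.  65.] [111 105  93]
269 [561. -70.  61.] [572. -73.  64.] [111 105  93]
270 [561. -70.  58.] [573. -71.  59.] [112 105  94]
271 [561. -69.  55.] [573. -71.  56.] [111 105  93]
272 [561. -70.  52.] [573. -70.  52.] [113 106  94]
273 [561. -69.  48.] [573. -71.  51.] [112 105  93]
274 [561. -69.  46.] [573. -71.  47.] [112 105  93]
275 [561. -69.  43.] [573. -71.  45.] [121 115 103]
276 [563. -41.  -2.] [575. -44.   2.] [141 134 122]
277 [563. -43.  -1.] [575. -46.   1.] [148 141 128]
278 [563. -47.   1.] [575. -49.   3.] [147 141 128]
279 [563. -49.   1.] [574. -50.   1.] [145 140 127]
280 [562. -51.   1.] [574. -53.   3.] [146 140 128]
281 [562. -52.  -0.] [574. -53.  -0.] [146 141 128]
282 [562. -54.  -1.] [574. -54.  -1.] [146 140 127]
283 [562. -56.  -1.] [574. -58.   1.] [146 141 127]
284 [562. -59.   1.] [574. -60.   0.] [146 141 128]
285 [562. -61.   1.] [574. -62.   1.] [147 142 129]
286 [562. -63.   1.] [574. -63.  -1.] [150 144 131]
287 [562. -64.  -1.] [573. -67.   2.] [151 145 132]
288 [561. -65.  -3.] [573. -68.   0.] [151 145 132]
289 [561. -69.   1.] [573. -70.   0.] [149 143 130]
290 [561. -71.   1.] [573. -71.  -0.] [148 142 129]
291 [561. -73.   0.] [573. -73.  -1.] [149 143 131]
```

View pics/s7.png

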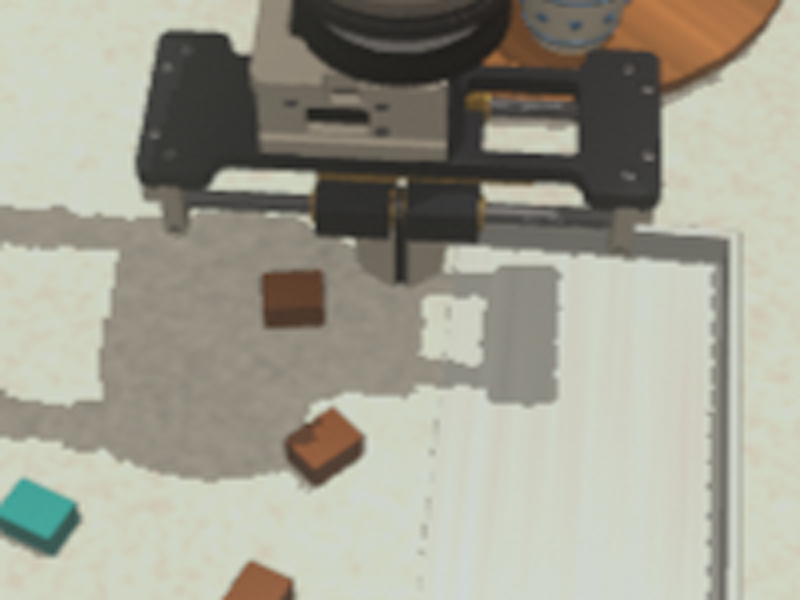

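The tips measure z≈42 with the state at 14.6, so the offset is about 26–27 mm. I'll lower in steps and recheck.

```bash
python3 -m handwheel '[[[1.3,0,0,0],[1.2,0,0,0],[0,0,0,0],[0,0,0,0]]]'
python3 tip.py pics/s8.png | sed -n '1,30p'
```

```text
time: 7.52
tool_pos: [566.7, -60.6, -9.7]
tcp_rot: [1.764, 1.57, 0.061]
contact_force: [0.5, 0.2, -0.3]
grip_width: 0.6
t 7.5167 tray xy [-18.1 107.9] z -9.7 toolz yaw -1.703 tilt -1.0 F [ 0.5  0.2 -0.3] w 0.6
[[320. 288.]]
272 [560. -95.  89.] [570. -97.  91.] [47 46 43]
273 [560. -95.  86.] [571. -95.  86.] [77 74 66]
274 [561. -69.  45.] [573. -71.  48.] [112 105  94]
275 [561. -70.  44.] [573. -71.  44.] [112 105  93]
276 [561. -70.  42.] [573. -72.  43.] [112 105  94]
277 [561. -71.  40.] [573. -71.  39.] [112 105  93]
278 [561. -70.  36.] [573. -71.  35.] [113 106  94]
279 [561. -70.  33.] [573. -71.  33.] [112 105  94]
280 [561. -68.  26.] [573. -72.  31.] [112 106  94]
281 [561. -70.  27.] [573. -71.  27.] [113 106  94]
282 [561. -71.  25.] [573. -70.  22.] [113 106  94]
283 [561. -70.  20.] [573. -71.  21.] [123 116 105]
284 [562. -57.  -2.] [573. -71.  18.] [141 135 123]
285 [562. -61.   0.] [574. -61.   0.] [148 143 129]
286 [562. -63.   1.] [574. -63.  -1.] [151 145 132]
287 [562. -64.  -0.] [573. -65.  -1.] [152 146 132]
288 [561. -67.   1.] [573. -67.   0.] [152 145 132]
289 [561. -69.   0.] [573. -69.  -0.] [149 143 130]
290 [561. -71.   1.] [573. -71.  -1.] [149 143 129]
291 [561. -72.  -0.] [573. -74.   1.] [150 143 131]
292 [561. -75.   1.] [572. -77.   3.] [148 142 129]
293 [561. -78.   2.] [572. -77.  -1.] [146 140 128]
294 [561. -78.  -0.] [572. -79.  -1.] [146 140 127]
295 [560. -80.  -1.] [572. -81.  -0.] [147 142 129]
296 [560. -82.  -1.] [572. -83.  -0.] [148 142 129]
297 [560. -84.  -0.] [572. -86.   1.] [148 142 129]
298 [560. -87.   2.] [572. -88.   1.] [150 145 132]
299 [560. -87.  -1.] [572. -89.  -0.] [148 143 129]
```

View pics/s8.png

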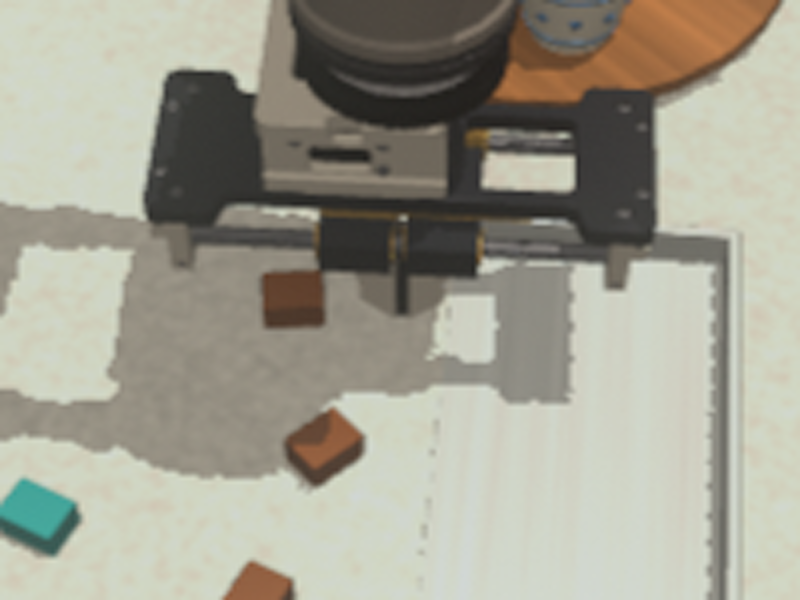

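```bash
python3 -m handwheel '[[[0.6,0,0,0],[0.6,0,0,0],[0,0,0,0],[0,0,0,0]]]'
python3 tip.py pics/s9.png | grep -v '14[0-9] 1\|15[0-9] 1'
python3 - <<'E'
from h import *
p,d,W=cloud('side')
P=bot.get_obs()['tool_pos']
sel=(W[...,2]>25)&(W[...,2]<250)&(abs(W[...,0]-P[0])<110)&(abs(W[...,1]-P[1])<60)&(d>0)
q=W[sel]; t=(q[:,:2]-M)@np.c_[X,Y]
for lo in range(25,130,5):
    k=(q[:,2]>=lo)&(q[:,2]<lo+5)
    if k.any(): print(lo,k.sum(),t[k].min(0).round(),t[k].max(0).round())
E
```

```text
time: 7.9
tool_pos: [566.2, -60.4, -22.6]
tcp_rot: [-1.796, 1.57, 2.783]
contact_force: [0.9, -0.3, 0.1]
grip_width: 0.3
t 7.9 tray xy [-18.7 108. ] z -22.6 toolz yaw -1.704 tilt -1.0 F [ 0.9 -0.3  0.1] w 0.3
[[320. 292.]]
276 [560. -96.  80.] [571. -96.  79.] [48 47 44]
277 [560. -95.  76.] [570. -98.  78.] [52 51 48]
278 [561. -68.  33.] [571. -96.  74.] [83 78 71]
279 [561. -69.  30.] [573. -72.  34.] [112 106  94]
280 [561. -68.  27.] [573. -72.  32.] [113 107  95]
281 [561. -69.  25.] [573. -72.  28.] [113 106  95]
282 [561. -68.  21.] [573. -72.  25.] [114 107  95]
283 [561. -70.  21.] [573. -72.  23.] [114 106  95]
284 [561. -69.  16.] [573. -71.  18.] [114 107  96]
285 [561. -69.  13.] [573. -72.  17.] [113 106  95]
286 [561. -69.   9.] [573. -70.  10.] [114 107  95]
287 [561. -70.   9.] [573. -72.  11.] [125 119 107]
25 37 [-34.  97.] [ -1. 101.]
30 32 [-32.  97.] [  1. 101.]
35 11 [-33.  97.] [-14. 101.]
40 7 [-20.  98.] [-17. 102.]
45 5 [-19. 100.] [-17. 119.]
50 2 [-20. 107.] [-18. 109.]
55 2 [-20. 107.] [-20. 108.]
60 1 [-20. 108.] [-20. 108.]
65 4 [-97.  71.] [70. 76.]
70 40 [-102.   70.] [70. 78.]
75 88 [-101.   69.] [ 70. 136.]
80 298 [-103.   69.] [ 71. 141.]
85 339 [-102.   69.] [ 70. 140.]
90 439 [-107.   69.] [ 76. 137.]
95 76 [-109.   69.] [ 77. 130.]
100 242 [-110.   69.] [ 78. 131.]
105 546 [-112.   69.] [ 78. 147.]
110 1814 [-112.   69.] [ 78. 148.]
115 108 [-65.  82.] [ 1. 94.]
120 169 [-65.  81.] [ 1. 94.]
125 96 [-67.  83.] [ 0. 94.]
```

View pics/s9.png

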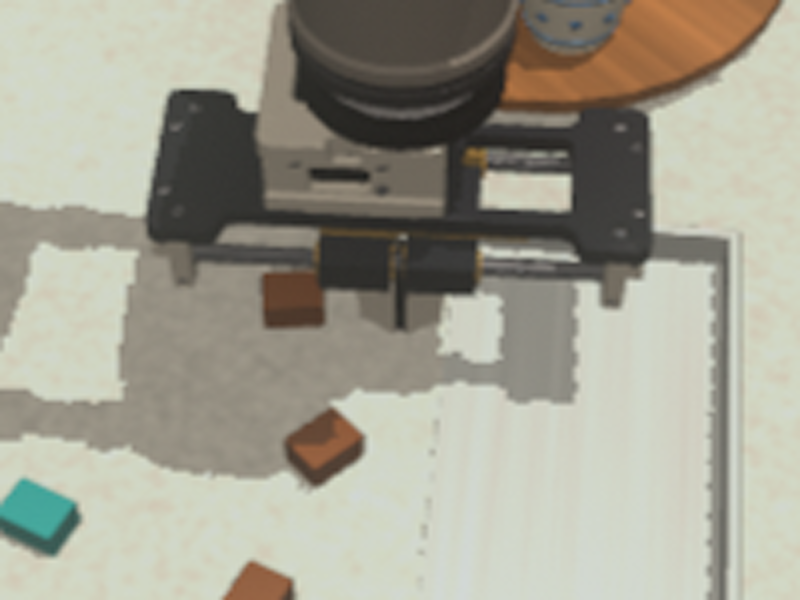

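Tips now read z≈7 with the state at -22.6 and no contact force. The body's lowest posts are at about 68, above the 52 mm cup. I'll lift, turn back and place the fingers behind lump 1.

```bash
python3 -m handwheel '[[[-2,0,0,0],[-2,0,0,0],[-2,0,0,0],[0,0,0,-0.12],[0,0,0,-0.12],[0,0,0,-0.12],[0,0,0,-0.12],[0,0,0,-0.12]]]'
python3 -m handwheel '[[[0,0,0,-0.12],[0,0,0,-0.12],[0,0,0,-0.12],[0,0,0,-0.12],[0,0,0,-0.12],[0,0,0,-0.12],[0,0,0,-0.12],[0,0,0,-0.1]]]'
python3 -m handwheel '[[[0,0,-3.2,0],[0,0,-3.2,0],[0,0,-3.2,0],[0,0,0,0],[2,0,0,0],[2,0,0,0],[2,0,0,0],[0,0,0,0]]]'
python3 -c "
from h import *
st()"
```

```text
time: 8.67
tool_pos: [566.6, -60.5, 38.1]
tcp_rot: [1.02, 1.57, -0.078]
contact_force: [0.8, 0.0, 0.4]
grip_width: 0.6
time: 9.33
tool_pos: [566.6, -60.5, 37.9]
tcp_rot: [0.132, 1.57, -0.026]
contact_force: [-0.1, 0.4, -0.0]
grip_width: 0.4
time: 10.0
tool_pos: [471.8, -44.9, -23.8]
tcp_rot: [2.81, 1.57, 2.646]
contact_force: [0.6, 0.3, 0.6]
grip_width: 0.7
t 10.0 tray xy [-114.3  107.9] z -23.8 toolz yaw -0.164 tilt -1.0 F [0.6 0.3 0.6] w 0.7
```

```bash
python3 -m handwheel '[[[0,0,0.5,0],[0,0,0.5,0],[0,0,0.5,0],[0,0,0.4,0],[0,0,0.4,0],[0,0,0.4,0],[0,0,0.5,0],[0,0,0.5,0]]]'
python3 -m handwheel '[[[0,0,0.5,0],[0,0,0.5,0],[0,0,0.5,0],[0,0,0.5,0],[0,0,0.5,0],[0,0,0.5,0],[0,0,0.5,0],[0,0,0.5,0]]]'
python3 -c "
from h import *
st();p,d=bot.capture('side');cv2.imwrite('pics/s10.png',cv2.resize(p[220:460,180:440],None,fx=2.5,fy=2.5)[:,:,::-1])"
```

```text
time: 10.67
tool_pos: [508.7, -50.9, -22.2]
tcp_rot: [1.488, 1.571, 1.324]
contact_force: [-0.0, 0.6, 0.6]
grip_width: 0.4
time: 11.33
tool_pos: [548.3, -57.5, -22.3]
tcp_rot: [1.041, 1.571, 0.877]
contact_force: [-0.7, -0.3, 0.2]
grip_width: 0.4
t 11.3333 tray xy [-36.9 107.9] z -22.3 toolz yaw -0.164 tilt -1.0 F [-0.7 -0.3  0.2] w 0.4
```

View pics/s10.png

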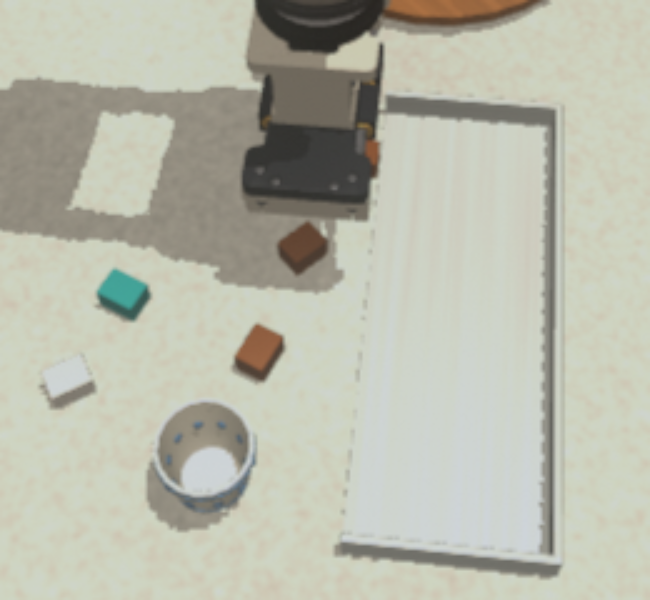

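The lump now moves with the fingers. It shows at (372,156), near the mouth. I'll continue for about 60 mm.

```bash
python3 -m handwheel '[[[0,0,0.5,0],[0,0,0.5,0],[0,0,0.5,0],[0,0,0.5,0],[0,0,0.5,0],[0,0,0.5,0],[0,0,0.5,0],[0,0,0.5,0]]]'
python3 -m handwheel '[[[0,0,0.5,0],[0,0,0.5,0],[0,0,0.4,0],[0,0,0.3,0],[0,0,0.2,0],[0,0,0,0]]]'
python3 -c "
from h import *
st();p,d=bot.capture('side');cv2.imwrite('pics/s11.png',cv2.resize(p[220:460,180:440],None,fx=2.5,fy=2.5)[:,:,::-1])
for o in lumps('side',p): print(o[0],o[1],tf(o[2][0]))"
```

```text
time: 12.05
tool_pos: [587.7, -64.0, -22.3]
tcp_rot: [1.775, 1.571, 1.611]
contact_force: [-0.2, -0.1, 0.0]
grip_width: 0.2
time: 12.55
tool_pos: [606.3, -67.1, -22.3]
tcp_rot: [0.204, 1.57, 0.04]
contact_force: [-0.3, 0.4, 0.0]
grip_width: 0.4
t 12.55 tray xy [ 22.  107.9] z -22.3 toolz yaw -0.164 tilt -1.0 F [-0.3  0.4  0. ] w 0.4
[459. 133.] 51 [241.  509.3]
[302. 157.] 184 [-77.6 403.5]
[283. 359.] 168 [-60.1 -37.6]
```

View pics/s11.png

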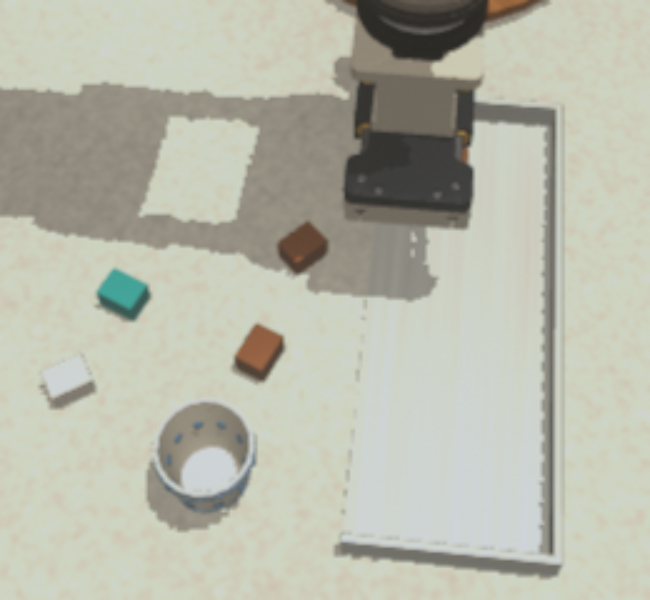

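Lump 1 shows at (463,150), past the mouth. I'll retreat, lift and set up behind lump 2.

```bash
python3 -m handwheel '[[[0,0,-1,0],[0,0,-1,0],[-2.5,0,0,0],[-2.5,0,0,0],[0,-2.5,-3.1,0],[0,-2.5,-3.1,0],[0,-2.4,-3.1,0],[0,0,0,0]]]'
python3 -c "
from h import *
st();p,d=bot.capture('side');cv2.imwrite('pics/s12.png',cv2.resize(p[220:460,180:440],None,fx=2.5,fy=2.5)[:,:,::-1])
for o in lumps('side',p): print(o[0],o[1],tf(o[2][0]))"
```

```text
time: 13.27
tool_pos: [475.5, -122.5, 27.1]
tcp_rot: [3.045, 1.564, 2.879]
contact_force: [-0.2, 1.2, -1.0]
grip_width: 0.3
t 13.2667 tray xy [-98.  32.] z 27.1 toolz yaw -0.166 tilt -1.0 F [-0.2  1.2 -1. ] w 0.3
[359. 283.] 121 [ 46.5 109.3]
[300. 317.] 146 [-42.7  36.2]
[283. 359.] 177 [-60.3 -37.6]
```

View pics/s12.png

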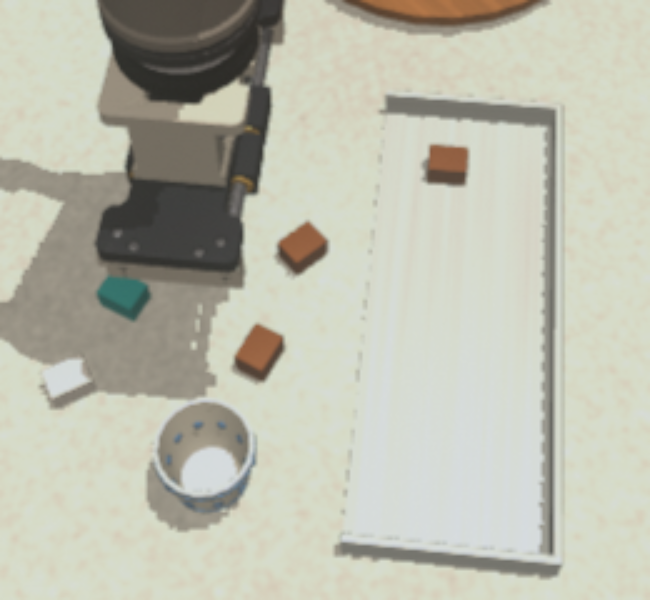

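Lump 1 lies well inside the tray at crop (448,165), tray (46,109). Lump 2 is at (302,247), tray (-43,36), directly ahead of the fingers.

```bash
python3 -m handwheel '[[[1.7,0.4,0,0],[1.7,0,0,0],[1.5,0,0,0],[0,0,0,0],[0,0,0.5,0],[0,0,0.5,0],[0,0,0.4,0],[0,0,0.4,0]]]'
python3 -m handwheel '[[[0,0,0.4,0],[0,0,0.4,0],[0,0,0.4,0],[0,0,0.4,0],[0,0,0.5,0],[0,0,0.5,0],[0,0,0.5,0],[0,0,0.5,0]]]'
python3 -c "
from h import *
st();p,d=bot.capture('side');cv2.imwrite('pics/s13.png',cv2.resize(p[220:460,180:440],None,fx=2.5,fy=2.5)[:,:,::-1])
for o in lumps('side',p): print(o[0],o[1],tf(o[2][0]))"
```

```text
time: 13.98
tool_pos: [502.3, -120.9, -20.4]
tcp_rot: [-0.165, 1.569, -0.329]
contact_force: [0.1, -0.4, 0.6]
grip_width: 0.2
time: 14.65
tool_pos: [536.9, -126.6, -21.3]
tcp_rot: [1.455, 1.571, 1.291]
contact_force: [-0.4, -0.4, 0.6]
grip_width: 0.5
t 14.65 tray xy [-36.8  37.9] z -21.3 toolz yaw -0.164 tilt -1.0 F [-0.4 -0.4  0.6] w 0.5
[356. 142.] 187 [ 26.5 459.6]
[359. 283.] 128 [ 46.5 108.6]
```

View pics/s13.png

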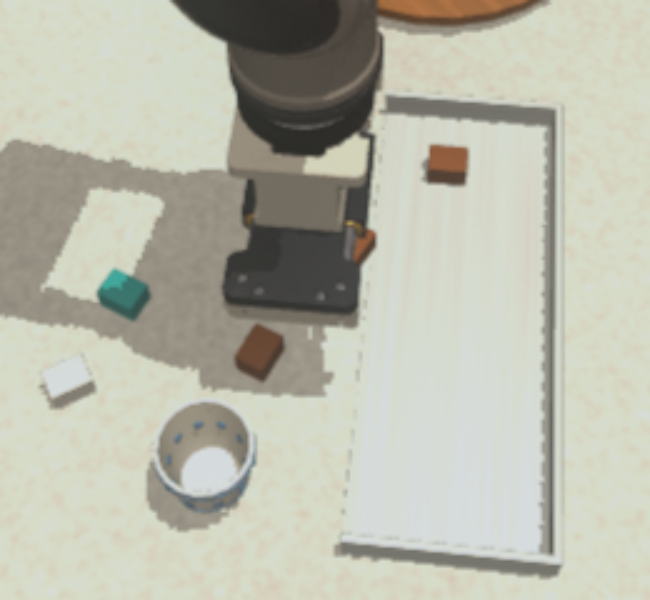

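Lump 2 shows at (363,247), moving with the fingers. I'll push it on another 60 mm.

```bash
python3 -m handwheel '[[[0,0,0.5,0],[0,0,0.5,0],[0,0,0.5,0],[0,0,0.5,0],[0,0,0.5,0],[0,0,0.5,0],[0,0,0.5,0],[0,0,0.5,0]]]'
python3 -m handwheel '[[[0,0,0.5,0],[0,0,0.5,0],[0,0,0.4,0],[0,0,0.3,0],[0,0,0.2,0],[0,0,0,0]]]'
python3 -m handwheel '[[[0,0,-1,0],[0,0,-1,0],[-2.5,0,0,0],[-2.5,0,0,0],[0,-2.5,-3.1,0],[0,-2.5,-3.1,0],[0,-2.4,-3.1,0],[0,0,-1.5,0]]]'
python3 -c "
from h import *
st();p,d=bot.capture('side');cv2.imwrite('pics/s14.png',cv2.resize(p[220:460,180:440],None,fx=2.5,fy=2.5)[:,:,::-1])
for o in lumps('side',p): print(o[0],o[1],tf(o[2][0]))"
```

```text
time: 15.37
tool_pos: [576.3, -133.1, -21.3]
tcp_rot: [2.077, 1.571, 1.913]
contact_force: [0.4, 0.7, -0.0]
grip_width: 0.5
time: 15.87
tool_pos: [594.9, -136.2, -21.3]
tcp_rot: [0.202, 1.57, 0.038]
contact_force: [-0.4, 0.4, -0.8]
grip_width: 0.7
time: 16.53
tool_pos: [452.5, -190.2, 28.8]
tcp_rot: [-2.898, 1.569, -3.064]
contact_force: [0.6, -0.3, -0.5]
grip_width: 0.5
t 16.5333 tray xy [-109.6  -38.6] z 28.8 toolz yaw -0.166 tilt -1.0 F [ 0.6 -0.3 -0.5] w 0.5
[428.  82.] 161 [180.4 686.4]
[435. 104.] 222 [194.3 602.2]
[359. 283.] 120 [ 46.5 109.3]
[355. 315.] 139 [43.9 47.8]
[283. 359.] 176 [-60.3 -37.3]
```

View pics/s14.png

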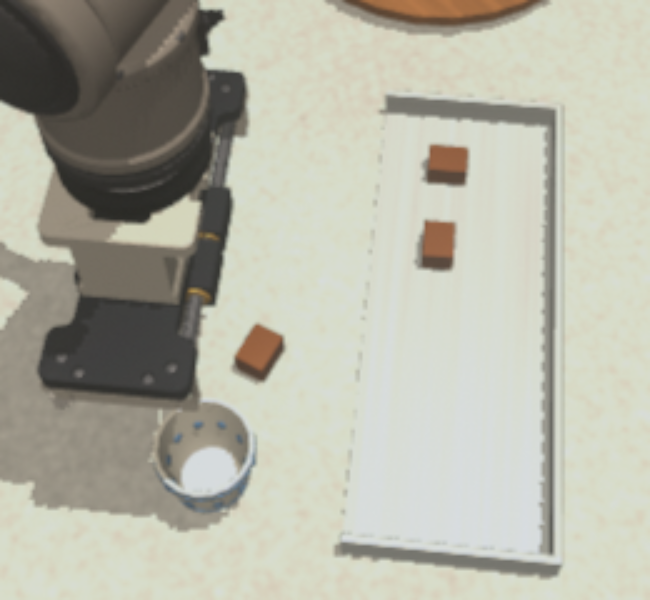

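Lump 2 sits at (438,245), tray (44,48). Lump 3 is at (260,352), tray (-60,-37), ahead of the fingers. The cup is unmoved at (207,455). The body will pass about 16 mm over the cup.

```bash
python3 -m handwheel '[[[1.7,0.1,0,0],[1.5,0,0,0],[1,0,0,0],[0.8,0,0,0],[0,0,0,0]]]'
python3 -c "
from h import *
st();p,d=bot.capture('side');cv2.imwrite('pics/s15.png',cv2.resize(p[220:460,180:440],None,fx=2.5,fy=2.5)[:,:,::-1])
for o in lumps('side',p): print(o[0],o[1],tf(o[2][0]))"
```

```text
time: 17.0
tool_pos: [455.8, -186.6, -22.7]
tcp_rot: [2.699, 1.568, 2.536]
contact_force: [-0.5, -0.1, -0.3]
grip_width: 0.4
t 17.0 tray xy [-107.   -34.5] z -22.7 toolz yaw -0.163 tilt -1.0 F [-0.5 -0.1 -0.3] w 0.4
[428.  82.] 158 [180.  686.6]
[435. 104.] 224 [194.4 602.3]
[359. 283.] 120 [ 46.5 109.3]
[355. 315.] 139 [43.9 47.8]
[283. 359.] 183 [-60.2 -37.4]
```

View pics/s15.png

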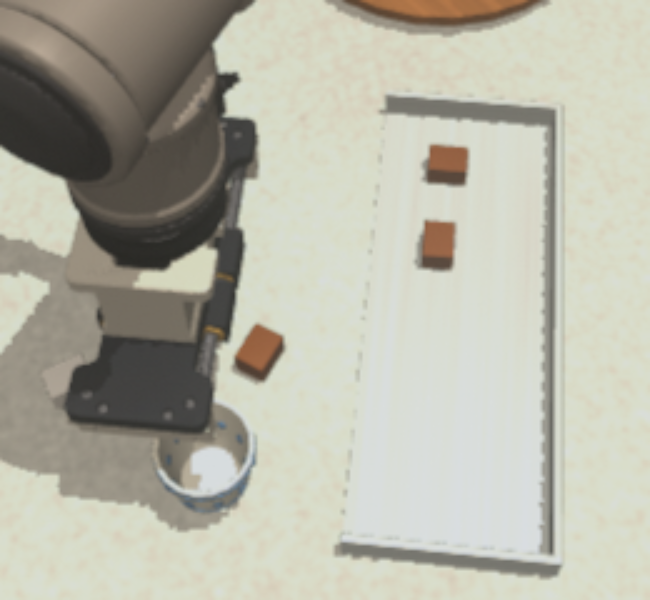

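The cup still stands at (207,455) under the body's edge and there is no force. I'll push lump 3.

```bash
python3 -m handwheel '[[[0,-0.2,0.4,0],[0,0,0.4,0],[0,0,0.4,0],[0,0,0.4,0],[0,0,0.4,0],[0,0,0.4,0],[0,0,0.4,0],[0,0,0.4,0]]]'
python3 -m handwheel '[[[0,0,0.5,0],[0,0,0.5,0],[0,0,0.5,0],[0,0,0.5,0],[0,0,0.5,0],[0,0,0.5,0],[0,0,0.5,0],[0,0,0.5,0]]]'
python3 -c "
from h import *
st();p,d=bot.capture('side');cv2.imwrite('pics/s16.png',cv2.resize(p[220:460,180:440],None,fx=2.5,fy=2.5)[:,:,::-1])"
```

```text
time: 17.72
tool_pos: [488.0, -194.5, -21.3]
tcp_rot: [1.488, 1.571, 1.324]
contact_force: [-0.1, 0.8, 0.9]
grip_width: 0.7
time: 18.38
tool_pos: [527.5, -201.0, -21.3]
tcp_rot: [2.022, 1.571, 1.858]
contact_force: [-0.7, -0.5, 0.2]
grip_width: 0.5
t 18.3833 tray xy [-33.9 -37.1] z -21.3 toolz yaw -0.164 tilt -1.0 F [-0.7 -0.5  0.2] w 0.5
```

View pics/s16.png

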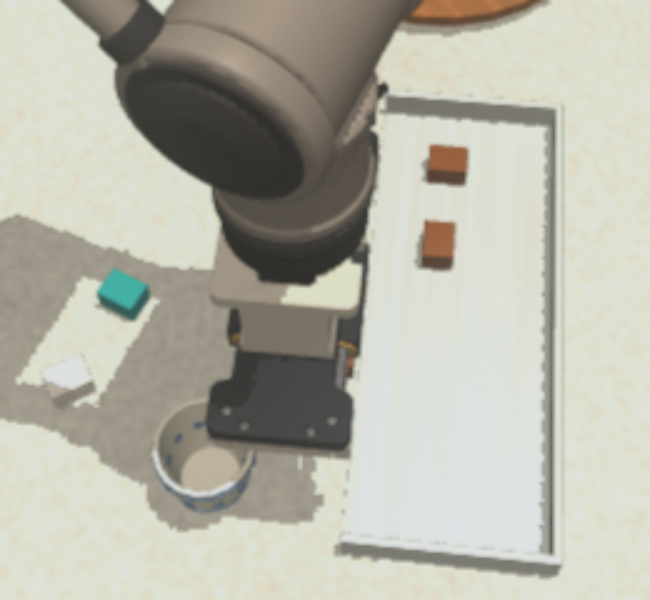

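Lump 3 peeks out at (350,365), ahead of the fingers. I'll finish the push, then back off and lift away.

```bash
python3 -m handwheel '[[[0,0,0.5,0],[0,0,0.5,0],[0,0,0.5,0],[0,0,0.5,0],[0,0,0.5,0],[0,0,0.5,0],[0,0,0.5,0],[0,0,0.5,0]]]'
python3 -m handwheel '[[[0,0,0.5,0],[0,0,0.4,0],[0,0,0.4,0],[0,0,0.3,0],[0,0,0.2,0],[0,0,0,0],[0,0,-1,0],[0,0,-1,0]]]'
python3 -m handwheel '[[[-2.5,0,0,0],[-2.5,0,0,0],[-2.5,0,0,0],[-2.5,0,0,0],[-2,0,-3.2,0],[-1,0,-3.5,0],[0,0,-3.5,0],[0,0,-3.5,0]]]'
python3 -m handwheel '[[[0,0,-3,0],[0,2,-2.5,0],[0,3,-2,0],[0,3,-2,0],[0,3,-2,0],[0,3,-1,0],[0,0,0,0],[0,0,0,0]]]'
python3 - <<'E'
from h import *
st()
for c in('side','top'):
    p,d=bot.capture(c);cv2.imwrite(f'pics/{c}17.png',p[:,:,::-1])
    for o in lumps(c,p): print(c,o[0],o[1],tf(o[2][0]))
    for l in('cup','cezve','sugar_box','turntable_mid'): print(l,[(round(r['conf'],2),[round(v) for v in r['point']]) for r in bot.spot_point(c,l)])
E
```

```text
time: 19.1
tool_pos: [567.0, -207.5, -21.3]
tcp_rot: [1.768, 1.571, 1.604]
contact_force: [-0.4, 0.1, -0.3]
grip_width: 0.7
time: 19.77
tool_pos: [564.5, -207.1, -21.4]
tcp_rot: [-0.023, 1.571, -0.187]
contact_force: [0.8, -0.3, -0.3]
grip_width: 0.6
time: 20.43
tool_pos: [428.1, -184.5, 109.4]
tcp_rot: [-0.411, 1.569, -0.575]
contact_force: [-0.0, -0.3, 0.8]
grip_width: 0.6
time: 21.1
tool_pos: [328.6, -25.2, 109.0]
tcp_rot: [-0.102, 1.57, -0.263]
contact_force: [-0.2, -0.3, -0.8]
grip_width: 0.7
t 21.1 tray xy [-258.8  103.9] z 109.0 toolz yaw -0.16 tilt -1.0 F [-0.2 -0.3 -0.8] w 0.7
side [28.  4.] 165 [-912.4  940.7]
side [ 7. 42.] 211 [-884.3  759.1]
side [459. 132.] 46 [242.5 515.3]
side [358. 283.] 122 [ 46.5 109.3]
side [355. 315.] 141 [43.8 47.3]
side [354. 362.] 162 [ 45.7 -32.4]
cup [(0.73, [264, 412]), (0.55, [350, 361])]
cezve [(0.62, [381, 162])]
sugar_box [(0.73, [318, 170])]
turntable_mid [(0.91, [354, 174])]
top [281. 157.] 103 [ 89.5 257. ]
top [228. 188.] 42 [ 16.9 351.8]
top [354. 193.] 103 [ 43.4 103.5]
top [384. 199.] 109 [40.7 42.6]
top [424. 204.] 115 [ 43. -36.]
cup [(0.97, [461, 270])]
cezve [(0.77, [215, 160])]
sugar_box [(0.96, [217, 218])]
turntable_mid [(0.69, [232, 183]), (0.46, [212, 157])]
```

View pics/side17.png

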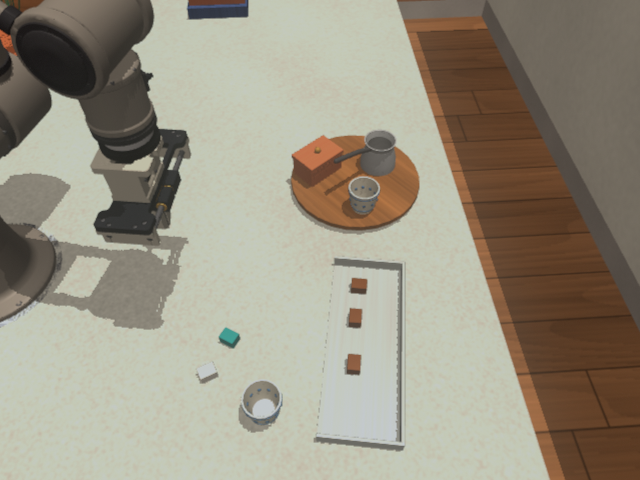

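View pics/top17.png

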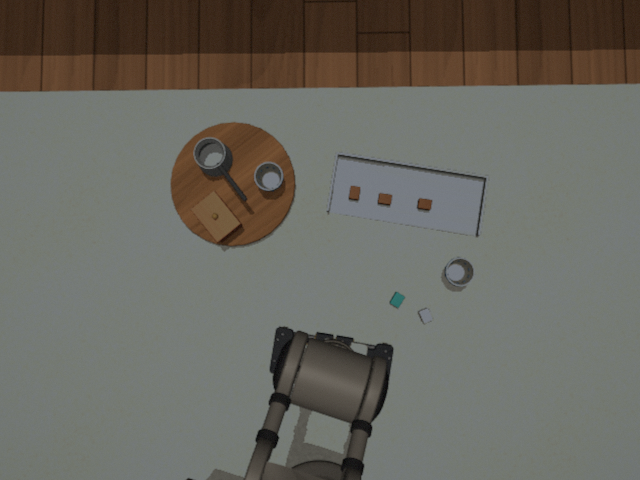

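The top view shows the lumps at (354,193), (384,199) and (424,204), all well inside the tray. The cup at (459,271) and the turntable with its items are where they started, and the arm is clear. I'm handing it in.

```bash
python3 -c "
from plant import bot
bot.close_job()"
```

```text
the job is handed in; nothing more can be done
```

All three brown lumps are inside the tray, and I handed the job in at about 21 s of the 64 s allowed. I swept each one in along tray +x with the shut fingers, without pinching, pressing or lifting.

- **Lumps:** both cameras put all three lump centres 40–47 mm inside the mouth edge, well clear of the walls.
- **Cup and turntable:** the cup, the turntable and everything on it show where they were at the start. The white and turquoise look-alikes were not touched.
- **Contact:** the force readings I took stayed within noise, at about 1 N or less, and the arm was clear of everything at the end.

**Fingertip height disagreed:** depth measurements put the tips about 27–29 mm above the reported TCP. My first pass therefore went over lump 1 without touching it. I measured the offset and swept with the reported z at about -22, which put the tips about 7 mm above the console.

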